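# Press a neck-block dowel home with one turn of the flywheel

## Robot

A 6-joint arm with a two-finger parallel gripper is mounted at the origin on the work surface. World frame = base frame: x ahead of the robot, y to its left, z up, the work surface at z = 0. Lengths are in m, angles in rad, forces in N, time in s.
With the tool pointing down it reaches from about 0.35 to 0.8 m from the base axis. Payload 7.3 kg.
Tool frame: the origin (TCP) lies between the finger pads; the fingertips stand 25 mm ahead of it and the grasp point (between the pads) lies 6 mm ahead of it (r.tip_extent is the distance from the TCP to the fingertips, in m); z points along the fingers, y is the line along which they close (so a half turn about z gives the same grasp; the last joint's range is limited). The gripper opens to 85 mm and grips with 20 to 120 N. Pads are 22 mm wide; open, the fingers measure 114 mm over their backs; the gripper's body (76 mm by 85 mm) begins 54 mm behind the grasp point. The pads swing forward as they close: fully open they stand 13 mm farther back than shut.
Start: joints at [1.017, 0.342, 1.524, -0, 1.275, -0.146], TCP at [0.208, 0.482, 0.223] pointing down, gripper open.
Joint ranges: [-2.53, 2.53], [-0.77, 2.02], [0.04, 2.7], [-1, 4.14], [0.28, 2.66], [-3.11, 3.11]. Speed limits (rad/s): [2.57, 2.57, 3.14, 3.14, 3.14, 3.14].

## Interface

Orientations are given as a unit quaternion [x, y, z, w].
In Python, from workcell import r, command_gripper, optics gives the robot as it stands. The module is installed in compiled form; this text tells all that it offers. Calls block until the motion is done:
- r.reach(position, orientation): joint-space move of the TCP to a pose.
- r.move_straight(position, orientation=None, speed=0.15, max_force=None): straight line of the TCP; orientation=None keeps the orientation; speed is the mean speed in m/s. With max_force (N) it stops when the force on the tool has changed by that much, and returns True; else False.
- r.movej(angles): joint-space move.
- command_gripper(opening, force=None): finger opening in m; force is the grip in N (None keeps the last); returns when the fingers have stopped.
- r.hold(seconds).
- r.solve_ik(position, orientation): joint angles nearest the present ones, or None.
- r.read_state(): the state.
- optics.get_image(name): name is "scene" or "top"; returns (picture, depth): 420x560x3 uint8, red, green, blue; 420x560 float32, m along the optical axis (not along the pixel's ray), 0 where there is no reading.
- optics.camera_model(name): a dict with "K" (3x3 intrinsics, pixels), "R" (3x3) and "t" (3): a world point X has camera coordinates R X + t. Camera axes: x right, y down, z forward; pixel columns grow to the right and rows downward; lengths in m; the calibration is good to about 2 mm. A picture is of the moment at which its call begins. camera_model takes no time and is no camera call.
A pose or a line that the arm cannot do raises r.PlanningError and nothing moves.
- r.finish_job(): hands the job in; it is judged then, once.
The state is a dict: "time_s": time; "joint_positions": joint angles; "dq": joint speeds; "tau": joint torques, N m; "eef_pos": TCP position; "eef_rot": TCP orientation; "contact_force": force on the tool from outside, world axes, zero at the start; "torque": the same for the moment, N m; "grip_width": finger opening in m; "grip_force": force on a finger pad.
Only numpy, scipy, OpenCV 4.12 (cv2) and the standard library are available. Lean on these libraries where they do the work, as an engineer would, in place of code of your own. Each camera call takes 0.05 s, during which the arm holds its last target. There are 200 camera calls.

## Task

Lay the wooden neck block in the nest of the bench press with its dowel facing the ram, slide it gently until it is fully home against the end stop, and let go of it. Then take the flywheel by its knob and turn it anticlockwise (seen from above) through exactly one revolution, without straining the crank, so that the ram presses the dowel flush and the wheel is parked at its mark again; let go and leave the block in the nest and everything else where it is.

Things in the scene. Friction and masses are not known exactly. Their poses are not given: they have to be found in the camera images.
- block_center (a point): centre of the loose light-wood neck block, 44 mm (x) by 50 mm (y) by 50 mm tall, 0.16 kg, standing on the bench; the point is 25 mm above its underside. From its +y face a dark dowel, 14 mm across, sticks out along +y level with this point; its plain x faces are the ones to grip.
- dowel (a joint): how far the dowel has been pressed into the block (m): at 0 it stands 20 mm proud of the face, at 0.020 it is flush. It starts between 0 and 0.006 and sits tight: about 25 N to move it.
- nest_seat (a point): where block_center is when the block is fully home in the press (z up, axes of the press and of the seated block). The bed is 25 mm below, 20 mm above the bench. Home is reached by sliding to local -y until the end stop is felt: the reading alone is too coarse. Fences along local y, 24 mm to each side (2 mm play), flared, 13 mm above the bed: hold the block 10 mm or more above its centre.
- endstop: steel block that closes the nest, 66 mm wide, 32 mm high above the bed; origin at the middle of its underside, 34 mm to local -y of nest_seat. Its face is 9 mm from its origin. It is a gauge stop: before the stroke do not press the block on it with more than 25 N.
- wheel_hub (a point): the nominal middle of the flywheel on the gear case, level with the middle of the knob, 124 mm above the bench; frame of the press. The bearing plate is adjustable: the true vertical axis lies up to 8 mm from here along local x. The wheel is a flat dark steel disc, 180 mm across, its top 100 mm above the bench (hub nut up to 14 mm higher).
- knob: upright dark wooden crank knob on the wheel, 24 mm across, 44 mm tall, origin at its middle. It spins freely, so fingers can hold it without turning. Its arm is slotted and clamped anywhere from 57 to 73 mm from the true axis. Never push or pull it along the arm (to or from the axis) with over 15 N: give way to that force. Closing the fingers along local y lets the wheel give when gripping.
- wheel (a joint): flywheel angle (rad), growing anticlockwise from above; 0 is parked at its mark (knob to local -x of the hub, the side of the pointer), 6.283 is one revolution later. Friction about 2.5 N at the knob, stays where it is left; in mid-stroke the dowel adds up to about 8 N. One revolution drives the ram 40 mm out and back.
- glue: bystander: yellow glue bottle, 52 mm diameter, 150 mm tall, origin under its centre; leave it alone
- wrench: bystander: steel wrench lying on the bench, origin near its middle; leave it alone
- pin_cup: bystander: white cup, 68 mm wide, 60 mm tall, origin under its centre; leave it alone
- sander: bystander: cork sanding block 110 by 60 by 28 mm, origin under its centre; leave it alone
- press: the grey bench press, fixed to the bench; origin under it, base 150 mm (x) by 380 mm (y). Gear case and flywheel at local +y, nest and end stop at local -y. Between them the round steel ram, 28 mm across at its face, slides along local y level with nest_seat; drawn back its face is 65 mm to local +y of nest_seat.
- pin (a joint): flexing of the knob's pin along the crank arm (m), 0 unloaded, positive outwards: a stiff spring, 15 N per mm, pushed in or pulled out by a hand that does not follow the knob's true circle. Beyond 1 mm (15 N) it bends for good. This reading is too coarse to steer by: go by the force felt.
Not all that is in view belongs to the job. Several things look just like the part that bears block_center: the one meant starts farthest to the robot's left.

How it is judged:
On the way, in this order (a step that is already met when the one before it is completed fails the run):
1. block fully home in the nest, let go, wheel not yet turned (y of block_center in the frame of nest_seat between -0.004 and 0.0015 m and x of block_center in the frame of nest_seat between -0.004 and 0.004 m and z of block_center in the frame of nest_seat below 0.003 m and contact force between the fingers and block below 0.5 N and value of joint wheel below 0.15 rad and value of joint dowel below 0.012 m), for 0.2 s.
2. half a revolution done, the dowel pressed flush (value of joint wheel above 3 rad and value of joint dowel above 0.0175 m).
At the end, for the whole second after the job is handed in: wheel at rest within 0.1 rad of one full revolution (6.283), dowel pressed to within 2.5 mm of flush, block lying in the nest within 4 mm of home along the nest and 5 mm across (value of joint wheel between 6.183 and 6.383 rad and velocity of joint wheel between -0.05 and 0.05 rad/s and value of joint dowel above 0.0175 m and y of block_center in the frame of nest_seat between -0.004 and 0.004 m and x of block_center in the frame of nest_seat between -0.005 and 0.005 m and z of block_center in the frame of nest_seat below 0.004 m); the robot touches nothing.
It fails at once if wheel turned back by more than 0.3 rad from its start, or more than 0.25 rad beyond one revolution (value of joint wheel below -0.3 rad or value of joint wheel above 6.533 rad).
It fails at once if crank strained: more than 15 N (1 mm of flexing) on the knob along the crank arm (value of joint pin above 0.001 m or value of joint pin below -0.001 m).
It fails at once if end stop pressed with more than 35 N before the stroke (value of joint wheel below 0.3 rad and contact force between block and endstop above 35 N).
It fails at once if a bystander moved by more than 30 mm (distance of any of glue, wrench, pin_cup, sander from where it was at the start of the episode above 0.03 m).
It also fails if it takes over 72 s, if anything falls off the work surface, if the arm or the gripper's body presses on something with over 40 N, if the wrist force passes 120 N, or if a joint passes its speed limit or range.

## Working session

There is one attempt and no reset: what is moved stays moved. The work goes in short steps, each a Python script; the robot and the scene stay as the last script left them, time stands still between calls to the robot, and variables do not carry over. Pictures are saved under pics/ and viewed, at most 10 in all, crops included, and the job is handed in when it is done.

```bash
mkdir -p pics; python3 - <<'E'
from workcell import r,optics
import cv2,numpy as np
for n in("scene","top"):
    im,d=optics.get_image(n); cv2.imwrite(f"pics/{n}0.png",im[:,:,::-1]); np.savez(f"{n}0.npz",im=im,d=d)
    m=optics.camera_model(n);print(n,m)
s=r.read_state();print(s);print(r.tip_extent)
E
```

```text
scene {'K': array([[429.09383505,   0.        , 282.58921456],
       [  0.        , 429.09383505, 206.10168315],
       [  0.        ,   0.        ,   1.        ]]), 'R': array([[-0.53787604,  0.84295238, -0.01098425],
       [ 0.66603846,  0.41693007, -0.61851604],
       [-0.5167999 , -0.34000089, -0.7856954 ]]), 't': array([ 0.31366663, -0.22884817,  1.60240136])}
top {'K': array([[475.80060159,   0.        , 276.96789824],
       [  0.        , 475.80060159, 210.02072131],
       [  0.        ,   0.        ,   1.        ]]), 'R': array([[-0.00988631, -0.99991512, -0.00848551],
       [-0.99339968,  0.01079098, -0.11419558],
       [ 0.11427746,  0.00730053, -0.99342205]]), 't': array([-0.03374273,  0.5061644 ,  1.51997335])}
{'time_s': 0.1, 'joint_positions': array([ 1.01697481e+00,  3.42642251e-01,  1.52489618e+00,  1.16482057e-05,
        1.27538530e+00, -1.45999894e-01]), 'dq': array([ 0.00209811, -0.00090611, -0.00289436,  0.00075094, -0.00212575,
       -0.00039949]), 'tau': array([ 1.65124453e-03, -4.34446943e+01, -2.46489608e+01, -1.59916126e-04,
        4.64280558e-03,  2.08265345e-05]), 'eef_pos': array([0.20801022, 0.48165183, 0.22280989]), 'eef_rot': array([ 2.02502275e-01,  9.79281566e-01, -6.23299602e-04, -2.33389071e-04]), 'contact_force': array([-0.22996388,  0.21579905,  0.19999109]), 'torque': array([-0.01024915,  0.03872846, -0.01370279]), 'grip_force': 0.0, 'grip_width': 0.08557171263457443}
0.025
```

View pics/scene0.png

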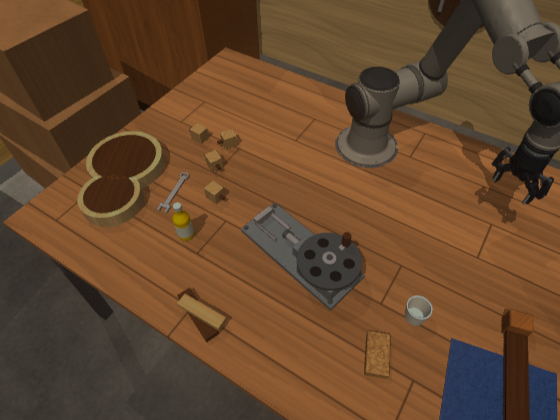

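View pics/top0.png

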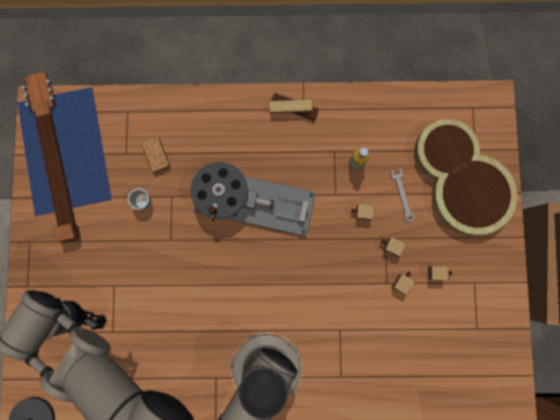

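The top view shows the press with its wheel at about (220,190), its nest at (290,207) and the knob at (212,212). The target block, farthest left of the four, is at (365,212) with its dowel pointing left in the image.

```bash
cat > vis.py <<'E'
import numpy as np,cv2
from workcell import optics
def cloud(n,im,d):
    m=optics.camera_model(n);K,R,t=m["K"],m["R"],m["t"]
    v,u=np.mgrid[:d.shape[0],:d.shape[1]]
    c=np.stack([(u-K[0,2])/K[0,0]*d,(v-K[1,2])/K[1,1]*d,d],-1)
    P=(c-t)@R
    P[d==0]=np.nan
    return P
E
python3 - <<'E'
from vis import *
outs=[]
for n,(u0,v0,w,h) in (("top",(185,155,200,90)),("scene",(190,170,190,140))):
    z=np.load(n+"0.npz");im,d=z["im"],z["d"];P=cloud(n,im,d)
    c=im[v0:v0+h,u0:u0+w,::-1]
    c=cv2.convertScaleAbs(c,alpha=1.5,beta=20)
    cv2.imwrite(f"pics/{n}_crop.png",cv2.resize(c,None,fx=4,fy=4,interpolation=cv2.INTER_CUBIC))
    print(n,"table z",np.nanmedian(P[...,2]))
    F=P.reshape(-1,3);C=im.reshape(-1,3)
    # wheel disc
    top=P if n=="top" else P
    near=(np.hypot(P[...,0]-0.5,P[...,1]-0.1)<0.35)
    Q=P[near&(P[...,2]>0.092)&(P[...,2]<0.106)]
    lab=(near&(P[...,2]>0.092)&(P[...,2]<0.106)).astype(np.uint8)
    nn,L,st,ce=cv2.connectedComponentsWithStats(lab);
    i=1+st[1:,4].argmax();Q=P[L==i]
    print("wheel",len(Q),cv2.minEnclosingCircle(Q[:,:2].astype(np.float32)),Q[:,2].mean(),Q.min(0),Q.max(0))
    Q=P[near&(P[...,2]>0.12)&(P[...,2]<0.15)]
    hx=P[L==i].mean(0)
    Q=Q[np.hypot(*(Q-hx)[:,:2].T)<0.12]
    print("knob",len(Q),np.median(Q,0),Q.min(0),Q.max(0))
    # blocks
    b=((P[...,2]>0.042)&(P[...,2]<0.056)).astype(np.uint8)
    nn,L,st,ce=cv2.connectedComponentsWithStats(b)
    for k in range(1,nn):
        if 60<st[k,4]<600:
            Q=P[L==k]; print("z50 comp",st[k],Q.mean(0).round(4),cv2.minAreaRect((Q[:,:2]*1000).astype(np.float32)))
    print("knob px")
E
```

```text
top table z -0.0015359888759390243
wheel 2313 ((0.5630399584770203, 0.1443239152431488), 0.09029445797204971) 0.09925672833264115 [0.47435191 0.0561729  0.09202918] [0.65307775 0.23275178 0.10596793]
knob 55 [0.49526774 0.15888662 0.14358059] [0.48500235 0.14789313 0.12209354] [0.50704627 0.17172598 0.14962416]
z50 comp [255 198  19  11 100] [0.5276 0.0026 0.0511] ((528.4771728515625, 1.9260978698730469), (58.07561111450195, 25.52634048461914), 73.96942901611328)
z50 comp [299 201   9  21 111] [ 0.4986 -0.1223  0.0505] ((498.6476745605469, -124.55372619628906), (22.80904197692871, 65.8199462890625), 76.52407836914062)
z50 comp [356 204  17  16 207] [ 0.4953 -0.3197  0.049 ] ((496.25689697265625, -319.6846923828125), (50.3140983581543, 44.855987548828125), 84.22493743896484)
z50 comp [386 238  19  19 216] [ 0.3818 -0.4124  0.0489] ((382.2467956542969, -412.87176513671875), (50.2840461730957, 44.419822692871094), 63.42887496948242)
z50 comp [431 266  17  15 218] [ 0.2974 -0.549   0.0487] ((297.827392578125, -548.755126953125), (52.10061264038086, 43.92594528198242), 89.29632568359375)

[... 2159 characters left out ...]
90625), (54.26169967651367, 48.55244445800781), 81.81656646728516)
z50 comp [254 207  18  16 117] [ 0.5051 -0.1231  0.0501] ((503.348876953125, -126.52983093261719), (23.64310646057129, 65.88359832763672), 74.01165771484375)
z50 comp [282 230  17  16  89] [ 0.5364 -0.0028  0.0515] ((532.5595092773438, -2.7720603942871094), (54.02506637573242, 24.618104934692383), 78.74627685546875)
z50 comp [408 298  23  18  82] [0.526  0.407  0.0488] ((531.3072509765625, 406.04217529296875), (58.62958526611328, 32.88139724731445), 88.84119415283203)
z50 comp [506 310  26  25 106] [0.4575 0.6357 0.0491] ((455.473876953125, 635.4094848632812), (72.00133514404297, 35.92160415649414), 67.94678497314453)
knob px
```

View pics/top_crop.png

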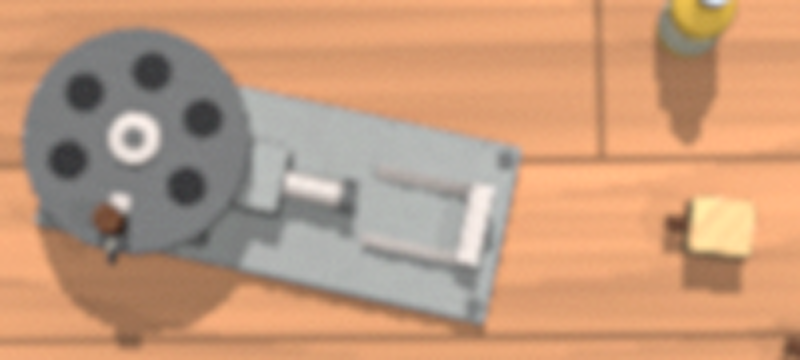

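View pics/scene_crop.png

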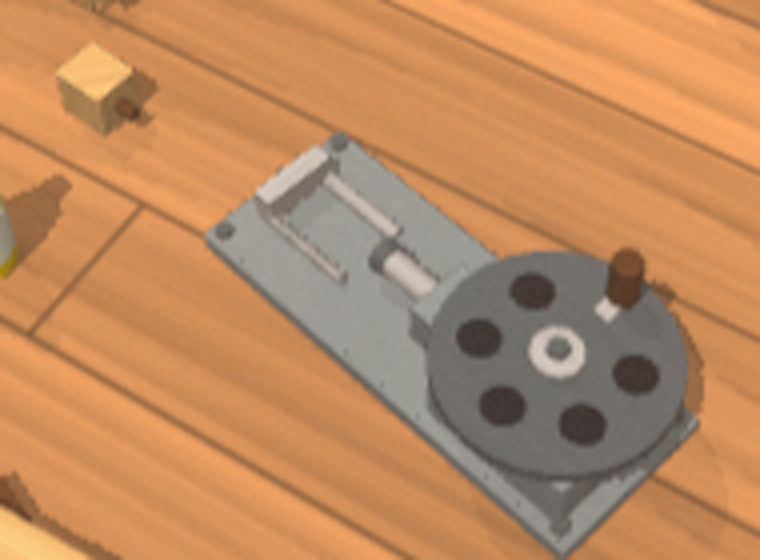

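```bash
cat >> vis.py <<'E'
def plane(n,uv,z):
    m=optics.camera_model(n);K,R,t=m["K"],m["R"],m["t"]
    C=-R.T@t; uv=np.atleast_2d(uv)
    d=np.c_[uv,np.ones(len(uv))]@np.linalg.inv(K).T@R
    return (C+d*((z-C[2])/d[:,2])[:,None])[:,:2]
def proj(n,X):
    m=optics.camera_model(n); c=np.atleast_2d(X)@m["R"].T+m["t"]; c=c@m["K"].T
    return c[:,:2]/c[:,2:]
def cam(n):
    m=optics.camera_model(n); return -m["R"].T@m["t"]
E
python3 - <<'E'
from vis import *
a=np.radians(-13.4); ex=np.array([np.cos(a),np.sin(a)]); ey=np.array([-np.sin(a),np.cos(a)])
es=np.array([.5005,-.1245])   # endstop guess
for n in("top","scene"):
    z=np.load(n+"0.npz");im,d=z["im"],z["d"];P=cloud(n,im,d)
    print(n,"cam",cam(n).round(3))
    S=cv2.cvtColor(im,cv2.COLOR_RGB2HSV)[...,1].astype(np.float32)
    # plate height
    q=(P[...,:2]-es); lx=q@ex; ly=q@ey
    m=(abs(lx)<.06)&(abs(lx)>.035)&(ly>0)&(ly<.07); print("plate z",np.nanmedian(P[m][:,2]), "bench z",np.nanmedian(P[(abs(lx)>.1)&(abs(lx)<.14)&(abs(ly)<.1)][:,2]))
    # edges: sample saturation across local x profiles at z plane
    for side in(-1,1):
        near=(cam(n)[:2]-es)@ex*side>0.08
        zz=0.0 if near else 0.020
        pts=[]
        for y in np.arange(-.02,.10,.003):
            s=np.arange(.05,.1,.0005)
            X=es+side*s[:,None]*ex+y*ey
            uv=proj(n,np.c_[X,np.full(len(s),zz)]).astype(np.float32)
            v=cv2.remap(S,uv[:,:1],uv[:,1:],cv2.INTER_LINEAR).ravel()
            lo,hi=v[:15].mean(),v[-20:].mean(); th=(lo+hi)/2
            k=np.argmax(v>th)
            if hi-lo>40 and k: pts.append((y,side*s[k]))
        pts=np.array(pts); 
        p=np.polyfit(pts[:,0],pts[:,1],1);res=pts[:,1]-np.polyval(p,pts[:,0]);g=abs(res)<2*res.std()+1e-4;p=np.polyfit(pts[g,0],pts[g,1],1)
        print("side",side,"z",zz,len(pts),"slope deg",np.degrees(np.arctan(p[0])),"x at y=.034:",np.polyval(p,.034),"rms",res.std())
    # endstop top: bright region at z .052
    def top_rect(c,zlo,zhi,rad):
        g=(P[...,2]>zlo)&(P[...,2]<zhi)&(np.hypot(P[...,0]-c[0],P[...,1]-c[1])<rad)
        v,u=np.nonzero(g); X=plane(n,np.c_[u,v].astype(float),(zlo+zhi)/2)
        return len(X),X.mean(0).round(4),cv2.minAreaRect((X*1000).astype(np.float32))
    print("endstop",top_rect(es,.048,.056,.05)); print("block",top_rect((.498,-.321),.046,.054,.05))
    # wheel: fit circle by boundary of depth mask, plane z=.1
    g=((P[...,2]>.09)&(P[...,2]<.12)&(np.hypot(P[...,0]-.564,P[...,1]-.144)<.12)).astype(np.uint8)
    g=cv2.morphologyEx(g,cv2.MORPH_CLOSE,np.ones((5,5)))
    c=max(cv2.findContours(g,0,cv2.CHAIN_APPROX_NONE)[0],key=len)[:,0].astype(float)
    X=plane(n,c,.1); A=np.c_[2*X,np.ones(len(X))]
    for _ in range(4):
        s=np.linalg.lstsq(A,(X**2).sum(1),rcond=None)[0]; R=np.sqrt(s[2]+s[:2]@s[:2]); e=np.hypot(*(X-s[:2]).T)-R; k=abs(e)<2*e.std(); X=X[k];A=A[k]
    print("wheel",s[:2],R,e.std(),"local rel endstop",(s[:2]-es)@ex,(s[:2]-es)@ey)
    # knob top
    g=(P[...,2]>.138)&(P[...,2]<.152)&(np.hypot(P[...,0]-.5,P[...,1]-.159)<.03)
    v,u=np.nonzero(g);X=plane(n,np.c_[u,v].astype(float),.146);k=X.mean(0);print("knobtop",len(X),k,"rel wheel local",(k-s[:2])@ex,(k-s[:2])@ey,X.ptp(0) if hasattr(X,'ptp') else np.ptp(X,0))
E
```

```text
top cam [ 0.329 -0.05   1.567]
plate z 0.0190177806808456 bench z -0.0010508823975493532
side -1 z 0.0 40 slope deg -0.3217000011848872 x at y=.034: -0.07532658137882019 rms 0.00021480307531138106
side 1 z 0.02 40 slope deg -1.6063830801841294e-14 x at y=.034: 0.07400000000000001 rms 0.0001298112535124041
endstop (89, array([ 0.4996, -0.1225]), ((498.408203125, -121.84355163574219), (17.699254989624023, 64.05307006835938), 76.60874938964844))
block (156, array([ 0.495 , -0.3201]), ((496.8737487792969, -319.596435546875), (48.00806427001953, 45.02219009399414), 88.12910461425781))
wheel [0.56240585 0.14377909] 0.088281318883973 0.0008181146509941152 local rel endstop -0.0019526023663995265 0.27532197704046374
knobtop 47 [0.49615733 0.15974015] rel wheel local -0.0681439014262473 0.0001735829790742542 [0.02125624 0.02115424]
scene cam [1.149 0.376 1.121]
plate z 0.020036693587789374 bench z -8.506025169442687e-05
side -1 z 0.02 40 slope deg -0.008062257851968067 x at y=.034: -0.07193686679174484 rms 0.0003198749829080591
side 1 z 0.0 40 slope deg -0.13488913019464407 x at y=.034: 0.07386730483086996 rms 0.0002633857788118044
endstop (92, array([ 0.5055, -0.124 ]), ((505.5868835449219, -123.09403228759766), (20.205595016479492, 66.20388793945312), 77.25770568847656))
block (151, array([ 0.5027, -0.3216]), ((502.6052551269531, -321.127197265625), (52.86100387573242, 45.13713455200195), 83.75550079345703))
wheel [0.56966585 0.1430858 ] 0.08932773326631724 0.0012112283713765853 local rel endstop 0.005270426008811661 0.276330054094462
knobtop 53 [0.50352481 0.15808087] rel wheel local -0.06781549270907944 -0.0007412034998586104 [0.02782579 0.02226502]
```

```bash
cat > rob.py <<'E'
import numpy as np
from scipy.spatial.transform import Rotation as Rn
from workcell import r,command_gripper,optics
def quat(yaw,knob=False,flip=False):
    ex=np.array([np.cos(yaw),np.sin(yaw),0]);ey=np.array([-np.sin(yaw),np.cos(yaw),0])
    M=np.c_[ey,ex,[0,0,-1]] if not knob else np.c_[-ex,ey,[0,0,-1]]
    if flip: M=M@np.diag([-1,-1,1])
    return Rn.from_matrix(M).as_quat()
def best(p,yaw,knob=False):
    c=[]
    for f in(False,True):
        q=quat(yaw,knob,f);j=r.solve_ik(p,q)
        if j is not None:c.append((abs(j[5]),q,j))
    c.sort(key=lambda a:a[0]);return c[0][1],c[0][2]
def st(msg=""):
    s=r.read_state();print(msg,"t%.2f"%s["time_s"],s["eef_pos"].round(4),"F",s["contact_force"].round(2),"w%.4f gf%.1f"%(s["grip_width"],s["grip_force"]),flush=True);return s
E
python3 - <<'E'
from rob import *
from vis import cv2
yaw=np.radians(-6.5)
p=np.array([.4975,-.3205])
q,j=best([*p,.12],yaw);print(j.round(2))
r.reach([*p,.11],q);st("above")
r.move_straight([*p,.046],speed=.1,max_force=15);st("down")
command_gripper(.04,25);s=st("grip")
print(s["eef_rot"],q)
command_gripper(.085);st("open")
r.move_straight([*p,.13],speed=.2);s=st("up")
jj=np.array(s["joint_positions"]);jj[0]+=.5;r.movej(jj);st("away")
for n in("scene","top"):
    im,d=optics.get_image(n);cv2.imwrite(f"pics/{n}1.png",im[:,:,::-1]);np.savez(f"{n}1.npz",im=im,d=d)
    c=im[150:260,300:450] if n=="top" else im[120:240,130:290]
    cv2.imwrite(f"pics/{n}1c.png",cv2.resize(c[:,:,::-1],None,fx=4,fy=4,interpolation=cv2.INTER_CUBIC))
E
```

```text
[-0.7   0.56  1.48 -0.    1.11 -0.59]
above t3.12 [ 0.4979 -0.3198  0.1101] F [-0.4  -0.53 -0.37] w0.0855 gf0.0
down t3.91 [ 0.4978 -0.3208  0.0465] F [-0.13 -0.28 -0.2 ] w0.0854 gf0.0
grip t4.42 [ 0.4975 -0.3205  0.0461] F [ 0.13  0.95 -0.79] w0.0400 gf0.0
[7.46058127e-01 6.65880820e-01 1.95412097e-05 7.04943703e-05] [0.74605738 0.66588167 0.         0.        ]
open t4.93 [ 0.4975 -0.3205  0.046 ] F [0.41 0.03 0.02] w0.0846 gf0.0
up t5.50 [ 0.4971 -0.3202  0.1293] F [0.92 0.04 0.08] w0.0850 gf0.0
away t6.62 [ 0.5896 -0.0438  0.1288] F [-0.46  0.57 -0.64] w0.0849 gf0.0
```

View pics/top1c.png

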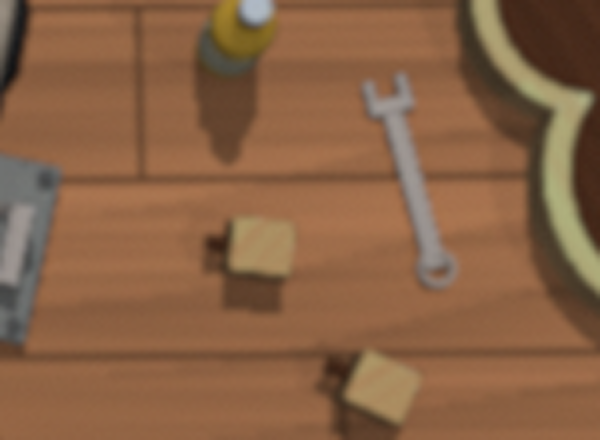

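The block is at about (365.5,211.5) with its dowel to the left, practically unmoved. The grip reading of 40 mm with no force is odd, so I'll check by measuring again and closing fully.

```bash
python3 - <<'E'
from vis import *
from scipy.optimize import minimize
def fit(n,k):
    z=np.load(n+k+".npz");im,d=z["im"],z["d"];P=cloud(n,im,d)
    g=(np.hypot(P[...,0]-.498,P[...,1]-.321)<0)  # unused
    m=(P[...,2]>.044)&(P[...,2]<.056)&(np.hypot(P[...,0]-.498,P[...,1]+.321)<.05)
    v,u=np.nonzero(m);X=plane(n,np.c_[u,v].astype(float),.05)
    # best-fit rectangle 44x50: soft membership via moments on rect grid
    M=im.astype(float).sum(2)[v.min():v.max()+1,u.min():u.max()+1]
    return len(X),X.mean(0).round(4),cv2.minAreaRect((X*1000).astype(np.float32))
for n in("top","scene"):
    for k in "01":print(n,k,fit(n,k))
E
python3 - <<'E'
from rob import *
yaw=np.radians(-6.5);p=np.array([.4975,-.3205])
q,j=best([*p,.12],yaw)
r.reach([*p,.10],q)
r.move_straight([*p,.043],speed=.12,max_force=15);st("down")
command_gripper(0.0,40);s=st("grip");r.hold(.2);st("hold")
E
```

```text
top 0 (196, array([ 0.4951, -0.3203]), ((495.71234130859375, -319.82598876953125), (49.54801940917969, 44.371238708496094), 83.62944030761719))
top 1 (195, array([ 0.4957, -0.3191]), ((495.7564697265625, -319.43084716796875), (50.343231201171875, 44.371238708496094), 83.62944030761719))
scene 0 (169, array([ 0.5028, -0.3209]), ((502.9497375488281, -320.8730773925781), (53.2944450378418, 46.37311935424805), 82.37222290039062))
scene 1 (172, array([ 0.5032, -0.3211]), ((503.0961608886719, -320.4212341308594), (54.30022048950195, 46.271053314208984), 83.02554321289062))
down t8.48 [ 0.4981 -0.3203  0.0434] F [-0.04 -0.    1.09] w0.0846 gf0.0
grip t9.25 [ 0.4975 -0.3205  0.043 ] F [-0.61  0.19  0.19] w0.0000 gf0.0
hold t9.45 [ 0.4975 -0.3205  0.043 ] F [-0.02  0.7  -0.73] w0.0000 gf0.0
```

```bash
python3 - <<'E'
from rob import *
from vis import *
a,_=optics.get_image("top");b,_=optics.get_image("scene")
u,v=proj("top",[[.4975,-.3205,.03]])[0];u2,v2=proj("scene",[[.4975,-.3205,.03]])[0];print(u,v,u2,v2)
f=lambda im,u,v:cv2.resize(im[int(v)-65:int(v)+65,int(u)-65:int(u)+65,::-1],(400,400),interpolation=cv2.INTER_CUBIC)
cv2.imwrite("pics/g2.png",np.hstack([f(a,u,v),f(b,u2,v2)]))
E
```

```text
363.6943936515503 211.5804599253615 215.28036006552603 191.20296190081365
```

View pics/g2.png

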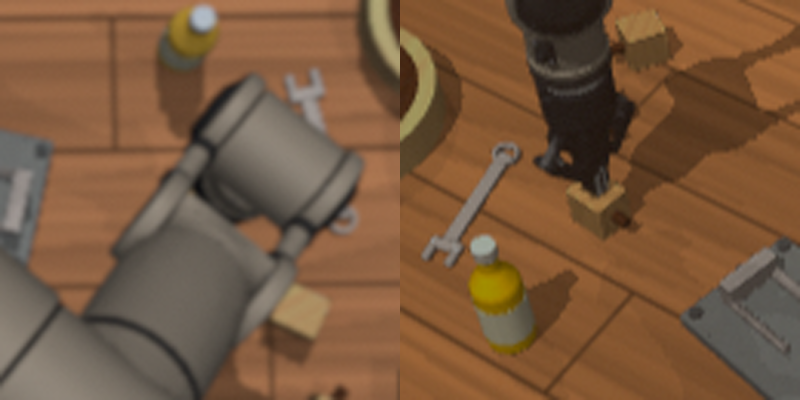

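```bash
python3 - <<'E'
from rob import *
from vis import *
im,d=optics.get_image("scene");P=cloud("scene",im,d)
for v in range(164,204,3):
    print(v,[tuple((P[v,u]*1000).round().astype(int))+(int(im[v,u].sum()),) for u in range(206,232,4)])
s=r.read_state();print(s["eef_pos"],s["eef_rot"],s["joint_positions"],s["grip_width"])
E
```

```text
164 [(np.int64(533), np.int64(-298), np.int64(204), 83), (np.int64(523), np.int64(-292), np.int64(198), 87), (np.int64(512), np.int64(-286), np.int64(192), 69), (np.int64(475), np.int64(-307), np.int64(148), 77), (np.int64(462), np.int64(-303), np.int64(139), 90), (np.int64(360), np.int64(-384), np.int64(4), 211), (np.int64(350), np.int64(-374), np.int64(1), 247)]
167 [(np.int64(534), np.int64(-300), np.int64(191), 91), (np.int64(526), np.int64(-291), np.int64(189), 77), (np.int64(493), np.int64(-308), np.int64(150), 73), (np.int64(486), np.int64(-298), np.int64(149), 88), (np.int64(459), np.int64(-308), np.int64(120), 72), (np.int64(370), np.int64(-377), np.int64(1), 268), (np.int64(362), np.int64(-365), np.int64(0), 277)]
170 [(np.int64(527), np.int64(-310), np.int64(166), 76), (np.int64(515), np.int64(-306), np.int64(157), 84), (np.int64(496), np.int64(-308), np.int64(139), 72), (np.int64(411), np.int64(-378), np.int64(22), 122), (np.int64(464), np.int64(-305), np.int64(112), 76), (np.int64(379), np.int64(-370), np.int64(-2), 264), (np.int64(373), np.int64(-357), np.int64(-1), 190
[... 3563 characters left out ...]
, 196), (np.int64(491), np.int64(-285), np.int64(0), 180), (np.int64(483), np.int64(-274), np.int64(-1), 285)]
203 [(np.int64(536), np.int64(-335), np.int64(-1), 282), (np.int64(530), np.int64(-323), np.int64(0), 286), (np.int64(524), np.int64(-309), np.int64(3), 249), (np.int64(516), np.int64(-299), np.int64(1), 267), (np.int64(509), np.int64(-288), np.int64(1), 265), (np.int64(500), np.int64(-278), np.int64(-2), 262), (np.int64(496), np.int64(-264), np.int64(4), 268)]
[ 0.49746525 -0.32047365  0.04296449] [ 7.46045976e-01  6.65894435e-01 -2.20464824e-05 -4.56952406e-05] [-7.01748141e-01  6.52087907e-01  1.54749195e+00 -3.81728618e-05
  9.42109459e-01 -5.88313523e-01] -0.0001660929600106132
```

The picture shows the closed fingertips just above the block top, at z≈55 mm (scene about (214,188)), although the TCP reads 43 mm. The reported TCP height doesn't fit, so I'll touch the bare bench with closed fingers to calibrate it.

```bash
python3 - <<'E'
from rob import *
r.move_straight([.4975,-.3205,.07],speed=.15)
r.move_straight([.43,-.255,.07],speed=.2);st("side")
h=r.move_straight([.43,-.255,.030],speed=.08,max_force=6);st("a %s"%h)
if not h:
    h=r.move_straight([.43,-.255,-.02],speed=.03,max_force=6);st("b %s"%h)
r.move_straight([.43,-.255,.06],speed=.15)
E
```

```text
side t10.55 [ 0.4308 -0.2557  0.07  ] F [-0.32  0.28  0.11] w0.0000 gf0.0
a False t11.20 [ 0.4302 -0.2552  0.03  ] F [-0.36 -0.55 -0.15] w0.0001 gf0.0
b True t12.37 [ 0.4299 -0.2549 -0.0078] F [-1.67  0.24  7.5 ] w0.0003 gf3.3
```

```bash
echo "DZ=-0.033  # reported TCP height = true - 33 mm (bench touch)" >> rob.py; python3 - <<'E'
from rob import *
from vis import *
yaw=np.radians(-6.5);p=np.array([.4975,-.3205])
q,j=best([*p,.06],yaw)
command_gripper(.085)
r.move_straight([*p,.065],q,speed=.2)
print(r.move_straight([*p,.045+DZ],speed=.1,max_force=8));st("down")
command_gripper(0.02,30);s=st("grip");r.hold(.1);st("hold")
a,_=optics.get_image("scene")
u,v=proj("scene",[[.4975,-.3205,.03]])[0].astype(int)
cv2.imwrite("pics/g3.png",cv2.resize(a[v-60:v+60,u-60:u+60,::-1],(480,480),interpolation=cv2.INTER_CUBIC))
E
```

```text
False
down t15.07 [ 0.4976 -0.3205  0.0123] F [ 0.4   0.11 -0.9 ] w0.0847 gf0.0
grip t15.53 [ 0.4979 -0.3208  0.0127] F [0.42 1.29 4.61] w0.0438 gf31.7
hold t15.62 [ 0.4979 -0.3208  0.0127] F [0.28 0.66 4.86] w0.0432 gf31.8
```

View pics/g3.png

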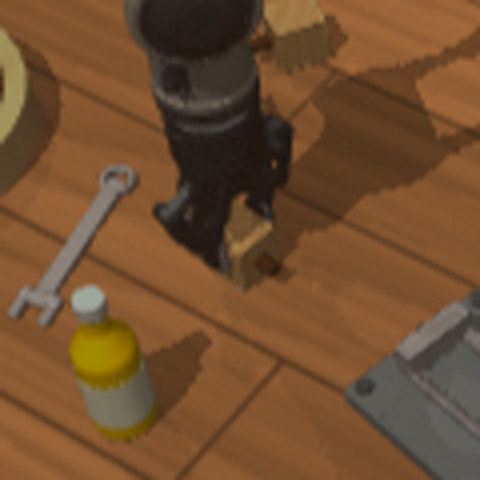

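```bash
python3 - <<'E'
from rob import *
from vis import *
s=st("hold");h=s["eef_pos"].copy()
command_gripper(.085)
r.move_straight([h[0],h[1],.065],speed=.25)
jj=np.array(r.read_state()["joint_positions"]);jj[0]+=.45;r.movej(jj);st("away")
for n in("top","scene"):
    im,d=optics.get_image(n);np.savez(f"{n}2.npz",im=im,d=d);P=cloud(n,im,d)
    m=(P[...,2]>.044)&(P[...,2]<.056)&(np.hypot(P[...,0]-.498,P[...,1]+.321)<.06)
    v,u=np.nonzero(m);X=plane(n,np.c_[u,v].astype(float),.05)
    print(n,len(X),X.mean(0).round(4),cv2.minAreaRect((X*1000).astype(np.float32)))
    # same treatment for the end stop, image 0
    z=np.load(n+"0.npz");P=cloud(n,z["im"],z["d"])
    m=(P[...,2]>.046)&(P[...,2]<.058)&(np.hypot(P[...,0]-.502,P[...,1]+.1235)<.05)
    v,u=np.nonzero(m);X=plane(n,np.c_[u,v].astype(float),.052)
    print("endstop",len(X),X.mean(0).round(4),cv2.minAreaRect((X*1000).astype(np.float32)))
E
```

```text
hold t15.68 [ 0.4979 -0.3208  0.0127] F [-0.67  0.67  4.57] w0.0437 gf31.8
away t17.56 [ 0.5883 -0.0735  0.0658] F [ 0.64 -0.65  0.14] w0.0847 gf0.0
top 193 [ 0.4951 -0.3197] ((495.0586242675781, -319.8801574707031), (49.47292709350586, 43.893924713134766), 81.14326477050781)
endstop 104 [ 0.5003 -0.1225] ((498.91229248046875, -121.96356201171875), (17.699254989624023, 65.08941650390625), 76.60874938964844)
scene 161 [ 0.5028 -0.3216] ((502.8547058105469, -320.32244873046875), (54.360679626464844, 46.038665771484375), 82.37222290039062)
endstop 102 [ 0.5051 -0.1235] ((505.69305419921875, -122.62452697753906), (21.16830825805664, 66.20388793945312), 77.25770568847656)
```

```bash
cat >> rob.py <<'E'
Y=np.radians(-13.3); EX=np.array([np.cos(Y),np.sin(Y),0]);EY=np.array([-np.sin(Y),np.cos(Y),0])
SEAT=np.array([.5088,-.0904,0]); HUB=np.array([.565,.1434,0]); KNOB=np.array([.4988,.1589,0])
E
python3 - <<'E'
from rob import *
h=np.array([.4979,-.3208,.0123])
q,j=best([h[0],h[1],.065],np.radians(-6.5)); q2=quat(Y)
if abs(q@q2)<.7:q2=quat(Y,flip=True)
r.reach([h[0],h[1],.06],q)
r.move_straight(h,speed=.1,max_force=8)
command_gripper(0.02,30);st("grip")
r.move_straight([h[0],h[1],.10],q,speed=.15);s=st("lift")
P=SEAT+.008*EY
r.move_straight([P[0],P[1],.10],q2,speed=.2);st("over")
hit=r.move_straight([P[0],P[1],.045],q2,speed=.1,max_force=8);s=st("d1 %s"%hit)
if not hit:
    hit=r.move_straight([P[0],P[1],.029],q2,speed=.03,max_force=5);s=st("d2 %s"%hit)
E
```

```text
grip t19.77 [ 0.4982 -0.3211  0.013 ] F [-0.64  0.68  4.77] w0.0435 gf32.1
lift t20.51 [ 0.4973 -0.3203  0.0989] F [ 0.62  1.06 -2.89] w0.0436 gf31.4
over t21.85 [ 0.5106 -0.0833  0.0999] F [-0.24  0.17 -2.14] w0.0433 gf31.4
d1 False t22.55 [ 0.511  -0.0829  0.0453] F [ 0.03 -0.19 -2.94] w0.0440 gf31.4
d2 True t23.00 [ 0.5109 -0.0827  0.0326] F [-0.04 -0.46  3.22] w0.0436 gf32.0
```

```bash
python3 - <<'E'
from rob import *
s=st();p=s["eef_pos"].copy();p[2]=.0328
r.move_straight(p,speed=.02)
s0=st("pre")
e=p-.020*EY
hit=r.move_straight(e,speed=.02,max_force=7);s=st("slide %s"%hit)
F=s["contact_force"]-s0["contact_force"];print("along",(s["eef_pos"]-SEAT)@EY,"lat",(s["eef_pos"]-SEAT)@EX,"Fy",F@EY,"Fx",F@EX,F[2])
r.hold(.1);s=st("settled")
E
```

```text
t23.00 [ 0.5109 -0.0827  0.0326] F [-0.04 -0.46  3.22] w0.0436 gf32.0
pre t23.25 [ 0.511  -0.0827  0.0327] F [ 0.35 -0.1   0.01] w0.0434 gf31.5
slide True t23.77 [ 0.5091 -0.0892  0.0327] F [0.04 1.79 3.54] w0.0436 gf31.8
along 0.0012029163656274966 lat 2.310268593811918e-05 Fy 1.7704373374986562 Fx -0.7391265706501406 3.5321254187766375
settled t23.88 [ 0.5091 -0.0892  0.0326] F [0.1  2.08 4.83] w0.0434 gf31.8
```

```bash
python3 - <<'E'
from rob import *
for k in range(3):
    p=r.read_state()["eef_pos"].copy();p[2]=.0329
    hit=r.move_straight(p-.010*EY,speed=.012,max_force=11);s=st("slide %s"%hit);F=s["contact_force"]
    print("along",(s["eef_pos"]-SEAT)@EY,"Fy",F@EY,"Fx",F@EX)
    if hit and k: break
E
```

```text
slide True t24.23 [ 0.5091 -0.0892  0.0327] F [0.75 2.19 3.68] w0.0435 gf31.7
along 0.0012317915986702172 Fy 2.3006091916521316 Fx 0.23164363598218174
slide True t24.58 [ 0.5091 -0.0891  0.0327] F [0.69 1.33 4.37] w0.0438 gf31.7
along 0.0012893889916262406 Fy 1.4547045247382657 Fx 0.36079139893884665
```

```bash
python3 - <<'E'
from rob import *
from vis import *
command_gripper(.085);s=st("open");p=s["eef_pos"].copy()
r.move_straight([p[0],p[1],.17],speed=.25);st("up")
q,j=best([*KNOB[:2],.16],Y,knob=True);print(j.round(2))
r.reach([*KNOB[:2],.165],q);st("over knob")
for n in("top","scene"):
    im,d=optics.get_image(n);np.savez(f"{n}3.npz",im=im,d=d);P=cloud(n,im,d)
    m=(P[...,2]>.063)&(P[...,2]<.076)&(np.hypot(P[...,0]-.509,P[...,1]+.09)<.06)
    v,u=np.nonzero(m)
    if len(u)>20:
        X=plane(n,np.c_[u,v].astype(float),.07);c=X.mean(0)-[-.0028 if n=="top" else .0049,0];print(n,len(X),c,cv2.minAreaRect((X*1000).astype(np.float32)),"rel seat",(c-SEAT[:2])@EX[:2],(c-SEAT[:2])@EY[:2])
    u,v=proj(n,[[.52,.0,.05]])[0].astype(int)
    cv2.imwrite(f"pics/{n}3.png",im[max(v-60,0):v+60,u-75:u+75,::-1])
a=[cv2.resize(cv2.imread(f"pics/{n}3.png"),(400,320),interpolation=cv2.INTER_CUBIC) for n in("top","scene")]
cv2.imwrite("pics/c3.png",np.hstack(a))
E
```

```text
open t25.07 [ 0.509  -0.0891  0.0326] F [-0.47  0.26 -0.29] w0.0846 gf0.0
up t25.77 [ 0.5083 -0.0889  0.1689] F [-0.55 -0.05 -0.96] w0.0851 gf0.0
[ 0.16  0.4   1.62 -0.    1.12 -1.18]
over knob t26.78 [0.4985 0.1583 0.1639] F [-0.16 -0.57 -0.81] w0.0850 gf0.0
top 209 [ 0.50972875 -0.08882193] ((506.4957275390625, -88.47206115722656), (49.769744873046875, 44.66539764404297), 76.68302154541016) rel seat 0.0005408059810449698 0.0017494014820833193
scene 208 [ 0.50931593 -0.08922948] ((514.252685546875, -88.85625457763672), (53.97187423706055, 45.789649963378906), 76.36518096923828) rel seat 0.00023281166497132597 0.0012578155345147378
```

View pics/c3.png

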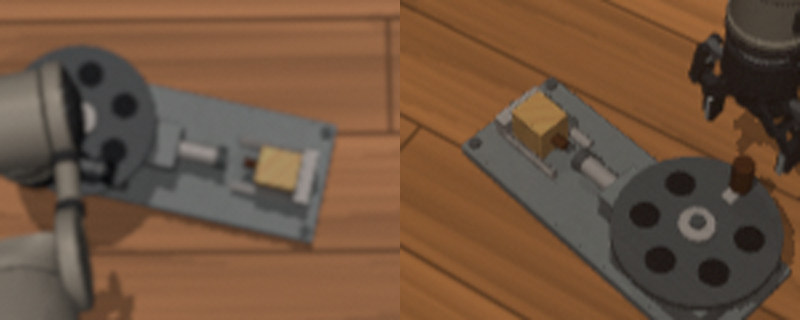

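Top view: the block sits in the nest against the end stop (crop (280,168)), upright with its dowel towards the ram. Scene view: the gripper is over the knob at (740,172). Next I grip the knob and turn it with force-guided circle fitting.

```bash
cat > turn.py <<'E'
from rob import *
import pickle,sys
from scipy.optimize import least_squares
K=15000.
def rad(th): return -np.cos(th)*EX-np.sin(th)*EY
def fit(S):
    n=len(S["N"]);w=.9**np.arange(n)[::-1]/.0001
    N=np.array(S["N"])
    f=lambda v:np.r_[w*(np.hypot(*(N-v[:2]).T)-v[2]),(v[:2]-S["prior"][:2])/.003,(v[2]-S["prior"][2])/.004]
    return least_squares(f,S["v"]).x
def sense(S):
    s=r.read_state();F=s["contact_force"]-S["F0"];p=s["eef_pos"]
    d=p[:2]-S["v"][:2];th=np.arctan2(-d@EY[:2],-d@EX[:2]);th+=2*np.pi*round((S["th"]-th)/(2*np.pi))
    u=rad(th);Fr=F@u;t=np.array([-u[1],u[0],0])
    S["th"]=th;S["N"].append((p+u*Fr/K)[:2]);S["v"]=fit(S)
    return Fr,F@t,s
def run(S,goal,step,speed=.04):
    i=0
    while S["th"]<goal-.004:
        dth=min(step,goal-S["th"])
        tgt=np.r_[S["v"][:2],S["z"]]+S["v"][2]*rad(S["th"]+dth)
        hit=r.move_straight(tgt,speed=speed,max_force=14)
        Fr,Ft,s=sense(S)
        print("%.1f th%.3f Fr%.1f Ft%.1f r%.4f c(%.4f,%.4f) w%.4f%s"%(s["time_s"],S["th"],Fr,Ft,S["v"][2],*S["v"][:2],s["grip_width"]," HIT" if hit else ""),flush=True)
        if abs(Fr)>7:  # give way first
            r.move_straight(np.r_[S["v"][:2],S["z"]]+S["v"][2]*rad(S["th"]),speed=.02,max_force=14);Fr,Ft,s=sense(S);print("  relaxed Fr%.1f"%Fr)
            if abs(Fr)>9: print("ABORT");break
        i+=1
        if i>80:break
    pickle.dump(S,open("S.pkl","wb"))
E
python3 - <<'E'
from turn import *
z=.134+DZ
s=r.read_state();q=s["eef_rot"]
hit=r.move_straight([*KNOB[:2],z],speed=.1,max_force=6);s=st("down %s"%hit)
F0=np.mean([r.read_state()["contact_force"] for _ in range(5)],0)
command_gripper(.01,30);s=st("grip");r.hold(.1);s=st("held")
p=s["eef_pos"];r0=.0675
c=p[:2]+r0*EX[:2]
S=dict(F0=F0,z=z,th=0.,N=[],v=np.r_[c,r0],prior=np.r_[c,r0],start=p)
print(sense(S)[:2])
run(S,.35,.087)
E
```

```text
down False t27.68 [0.4993 0.1588 0.1015] F [ 0.55 -0.13  0.4 ] w0.0848 gf0.0
grip t28.26 [0.4989 0.1589 0.1013] F [ 0.05 -0.38  3.12] w0.0231 gf30.8
held t28.36 [0.4989 0.1589 0.1013] F [-0.12 -0.62  3.28] w0.0233 gf30.9
(np.float64(0.5365777085634171), np.float64(0.6343627281492106))
28.6 th0.090 Fr1.9 Ft0.9 r0.0676 c(0.5644,0.1425) w0.0235
29.0 th0.183 Fr1.2 Ft1.9 r0.0675 c(0.5644,0.1426) w0.0233
29.3 th0.274 Fr1.5 Ft-0.3 r0.0676 c(0.5644,0.1425) w0.0231
29.6 th0.355 Fr1.2 Ft0.9 r0.0676 c(0.5645,0.1425) w0.0234
```

```bash
python3 - <<'E'
from turn import *
from vis import *
S=pickle.load(open("S.pkl","rb"))
run(S,1.2,.13)
im,d=optics.get_image("scene");u,v=proj("scene",[[.55,.08,.08]])[0].astype(int)
cv2.imwrite("pics/t4.png",cv2.resize(im[v-75:v+75,u-90:u+90,::-1],(600,500),interpolation=cv2.INTER_CUBIC))
E
```

```text
29.9 th0.492 Fr1.3 Ft0.8 r0.0676 c(0.5645,0.1425) w0.0233
30.3 th0.629 Fr1.4 Ft0.4 r0.0680 c(0.5648,0.1425) w0.0230
30.7 th0.768 Fr2.2 Ft0.8 r0.0685 c(0.5654,0.1425) w0.0233
31.1 th0.909 Fr1.6 Ft-0.1 r0.0684 c(0.5652,0.1425) w0.0233
31.5 th1.050 Fr0.6 Ft-0.1 r0.0681 c(0.5650,0.1424) w0.0232
31.9 th1.191 Fr0.9 Ft-0.5 r0.0684 c(0.5652,0.1425) w0.0232
32.1 th1.204 Fr-0.5 Ft-2.1 r0.0682 c(0.5650,0.1424) w0.0231
```

View pics/t4.png

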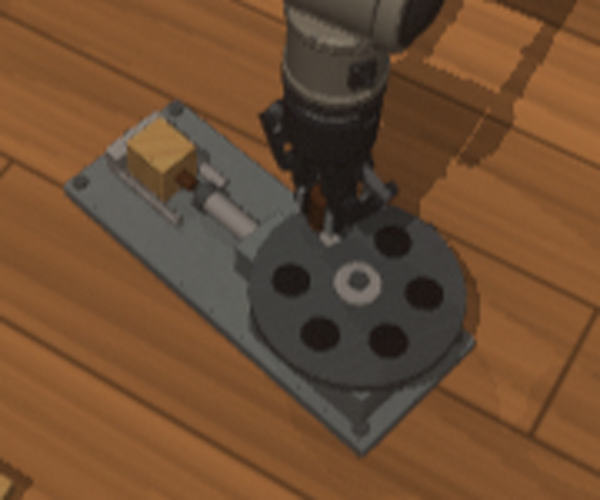

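The picture shows the wheel turned with the knob in the fingers at (318,205), and the ram just meeting the dowel at (195,185). I'll carry on round.

```bash
python3 - <<'E'
from turn import *
S=pickle.load(open("S.pkl","rb"))
run(S,3.2,.13)
print("---")
if S["th"]>3.15: run(S,2*np.pi,.13)
st("end");print(S["start"])
E
```

```text
32.6 th1.345 Fr0.9 Ft-0.3 r0.0685 c(0.5654,0.1426) w0.0233
33.0 th1.486 Fr-0.1 Ft-1.2 r0.0685 c(0.5653,0.1426) w0.0231
33.4 th1.627 Fr-0.4 Ft-0.4 r0.0686 c(0.5654,0.1426) w0.0235
33.7 th1.767 Fr-0.4 Ft-1.9 r0.0686 c(0.5655,0.1426) w0.0230
34.1 th1.874 Fr-0.6 Ft-7.4 r0.0686 c(0.5654,0.1426) w0.0231
34.5 th1.977 Fr0.1 Ft-7.9 r0.0687 c(0.5655,0.1427) w0.0228
34.8 th2.081 Fr-1.4 Ft-8.4 r0.0686 c(0.5655,0.1426) w0.0234
35.1 th2.185 Fr0.3 Ft-7.7 r0.0687 c(0.5655,0.1427) w0.0231
35.5 th2.291 Fr-1.1 Ft-7.8 r0.0687 c(0.5655,0.1427) w0.0234
35.8 th2.400 Fr-1.5 Ft-6.5 r0.0686 c(0.5655,0.1426) w0.0229
36.1 th2.510 Fr-1.3 Ft-5.4 r0.0686 c(0.5655,0.1426) w0.0234
36.5 th2.623 Fr-1.1 Ft-5.0 r0.0686 c(0.5655,0.1426) w0.0233
36.8 th2.740 Fr-1.0 Ft-4.3 r0.0687 c(0.5655,0.1427) w0.0234
37.2 th2.861 Fr-1.6 Ft-2.2 r0.0687 c(0.5655,0.1427) w0.0228
37.5 th2.986 Fr-3.1 Ft-0.9 r0.0686 c(0.5655,0.1425) w0.0232
37.9 th3.116 Fr-2.1 Ft0.6 r0.0686 c(0.5655,0.1425) w0.0232
38.2 th3.202 Fr-1.0 Ft1.1 r0.0686 c(0.5655,0.1426) w0.0233
---
38.5 th3.335 Fr-1.2 Ft1.8 r0.0686 c(0.5655,0.1426) w0.0236
38.9 th3.467 Fr-2.1 Ft
[... 622 characters left out ...]
0235
43.2 th5.034 Fr-2.1 Ft1.2 r0.0687 c(0.5653,0.1425) w0.0231
43.6 th5.186 Fr-1.8 Ft1.1 r0.0688 c(0.5652,0.1425) w0.0230
44.0 th5.336 Fr-2.7 Ft1.5 r0.0688 c(0.5652,0.1425) w0.0232
44.5 th5.485 Fr-3.7 Ft1.7 r0.0688 c(0.5652,0.1425) w0.0232
44.9 th5.631 Fr-4.2 Ft1.5 r0.0688 c(0.5652,0.1425) w0.0230
45.3 th5.776 Fr-3.8 Ft0.9 r0.0688 c(0.5652,0.1425) w0.0231
45.7 th5.918 Fr-3.5 Ft0.9 r0.0688 c(0.5652,0.1425) w0.0232
46.0 th6.060 Fr-3.2 Ft0.9 r0.0688 c(0.5652,0.1425) w0.0232
46.4 th6.200 Fr-2.8 Ft0.2 r0.0688 c(0.5652,0.1425) w0.0231
46.8 th6.293 Fr-2.7 Ft0.0 r0.0688 c(0.5652,0.1425) w0.0233
end t46.75 [0.4979 0.1577 0.1011] F [ 3.18 -0.72  5.91] w0.0233 gf30.9
[0.49891927 0.15893371 0.10129201]
```

```bash
python3 - <<'E'
from rob import *
from vis import *
command_gripper(.085);s=st("open");p=s["eef_pos"]
r.move_straight([p[0],p[1],.18],speed=.2)
jj=np.array(r.read_state()["joint_positions"]);jj[0]+=.7;r.movej(jj);st("away")
out=[]
for n in("top","scene"):
    im,d=optics.get_image(n);z0=np.load(n+"0.npz")
    for nm,(I,D) in {"start":(z0["im"],z0["d"]),"now":(im,d)}.items():
        P=cloud(n,I,D);g=(P[...,2]>.138)&(P[...,2]<.152)&(np.hypot(P[...,0]-.5,P[...,1]-.159)<.03)
        v,u=np.nonzero(g);X=plane(n,np.c_[u,v].astype(float),.146);print(n,nm,"knob",len(X),X.mean(0).round(4))
    P=cloud(n,im,d);m=(P[...,2]>.063)&(P[...,2]<.076)&(np.hypot(P[...,0]-.509,P[...,1]+.09)<.06)
    v,u=np.nonzero(m);X=plane(n,np.c_[u,v].astype(float),.07);c=X.mean(0)-[-.0028 if n=="top" else .0049,0];print("block rel seat",(c-SEAT[:2])@EX[:2],(c-SEAT[:2])@EY[:2])
    u,v=proj(n,[[.53,.03,.05]])[0].astype(int)
    out.append(cv2.resize(im[v-60:v+60,u-75:u+75,::-1],(400,320),interpolation=cv2.INTER_CUBIC))
cv2.imwrite("pics/e5.png",np.hstack(out))
E
```

```text
open t47.38 [0.4981 0.1584 0.1009] F [-0.02 -0.71  0.67] w0.0850 gf0.0
away t49.26 [0.2794 0.4411 0.1791] F [0.44 0.67 0.13] w0.0847 gf0.0
top start knob 47 [0.4962 0.1597]
top now knob 49 [0.4959 0.1581]
block rel seat 0.00028938673731738064 0.001695913111568533
scene start knob 53 [0.5035 0.1581]
scene now knob 60 [0.5034 0.1575]
block rel seat -3.601231615367993e-06 0.001171380625835471
```

View pics/e5.png

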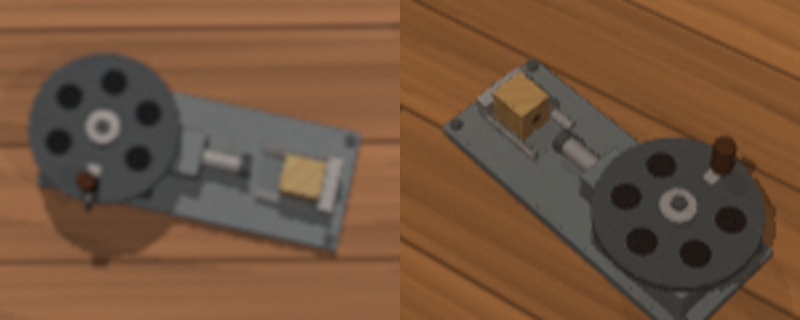

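The dowel is flush (crop (537,117)), the block is home in the nest, and the knob is back within about 1 mm of its start, roughly 0.02 rad. Handing in.

```bash
python3 -c "
from workcell import r
print(r.finish_job())"
```

```text
the job is handed in; nothing more can be done
None
```

The job is handed in with no verdict returned: in the last pictures the block is home in the nest, the dowel looks flush, the knob is within about 2 mm (0.02 rad) of its start after one revolution, and the arm is clear.

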